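# Press the glued lantern studs home in order

### The job

The corner studs of the plywood lantern must be set in the order their glue went in: with a fingertip press down the yellow stud first, then the blue, then the red, each lightly and just until it sits fully down on its soft washer. The green stud has no glue yet, so leave it standing. Pull no stud up, do not lean on the fretwork panels, and neither pick up nor disturb anything else on the bench.

Things in the scene. Friction and masses are not known exactly. Their poses are not given: they have to be found in the camera images.
- lantern: Small plywood fretwork lantern lying on its side, fixed in a dark wooden cradle on the bench: 170 mm (its x) by 210 mm (its y, the long way), upper face of its top panel 180 mm above the bench. Origin on the bench under its centre, z up. A coloured stud stands near each corner of the top panel, 60 mm from the middle along x and 80 mm along y; which colour is at which corner varies.
- stud_yellow: The yellow stud (first to be pressed), complete with washer. Origin on the lantern's top panel, under the stud's axis; z up.
- yellow_top (a point): Centre of the flat round top of the yellow stud's head (head 28 mm across, 8 mm thick, yellow all over). Standing, the top is 22 to 24 mm above the panel; fully down on its washer it is 16 mm above it.
- cap_yellow (a joint): How far the yellow stud has been pushed down into its hole, m: 0 to 0.002 at the start, 0.008 fully down on its washer; negative if pulled up. It slides stiffly (about 3 N) and stays where it is left. The black rubber washer is soft: pressed further it gives up to 6 mm at about 2.5 N per mm (15 N at most, rigid beyond) and springs back, which this value does not show.
- stud_blue: The blue stud (second to be pressed), complete with washer. Origin on the lantern's top panel, under the stud's axis; z up.
- blue_top (a point): Centre of the flat round top of the blue stud's head (head 28 mm across, 8 mm thick, blue all over). Standing, the top is 22 to 24 mm above the panel; fully down on its washer it is 16 mm above it.
- cap_blue (a joint): How far the blue stud has been pushed down into its hole, m: 0 to 0.002 at the start, 0.008 fully down on its washer; negative if pulled up. It slides stiffly (about 3 N) and stays where it is left. The black rubber washer is soft: pressed further it gives up to 6 mm at about 2.5 N per mm (15 N at most, rigid beyond) and springs back, which this value does not show.
- stud_red: The red stud (third to be pressed), complete with washer. Origin on the lantern's top panel, under the stud's axis; z up.
- red_top (a point): Centre of the flat round top of the red stud's head (head 28 mm across, 8 mm thick, red all over). Standing, the top is 22 to 24 mm above the panel; fully down on its washer it is 16 mm above it.
- cap_red (a joint): How far the red stud has been pushed down into its hole, m: 0 to 0.002 at the start, 0.008 fully down on its washer; negative if pulled up. It slides stiffly (about 3 N) and stays where it is left. The black rubber washer is soft: pressed further it gives up to 6 mm at about 2.5 N per mm (15 N at most, rigid beyond) and springs back, which this value does not show.
- stud_green: The green stud (to be left standing), complete with washer. Origin on the lantern's top panel, under the stud's axis; z up.
- green_top (a point): Centre of the flat round top of the green stud's head (head 28 mm across, 8 mm thick, green all over). Standing, the top is 22 to 24 mm above the panel; fully down on its washer it is 16 mm above it.
- cap_green (a joint): How far the green stud has been pushed down into its hole, m: 0 to 0.002 at the start, 0.008 fully down on its washer; negative if pulled up. It slides stiffly (about 3 N) and stays where it is left. The black rubber washer is soft: pressed further it gives up to 6 mm at about 2.5 N per mm (15 N at most, rigid beyond) and springs back, which this value does not show.
- sanding_block: Bystander: cork sanding block 50 x 32 x 24 mm lying in the middle of the lantern's top panel. Origin at the underside's centre.
- glue_bottle: Bystander: white glue bottle with orange cap, 54 mm across, 130 mm tall, beside the lantern (+y side). Origin at the underside's centre.
- offcut: Bystander: light wooden offcut 110 x 30 x 20 mm on the bench beside the lantern (-y side). Origin at the underside's centre.
- mug: Bystander: blue ceramic mug, 80 mm across, 95 mm tall. Origin at the underside's centre.
- hammer: Bystander: hammer with wooden handle and steel head lying on the bench (+y side). Origin at the underside's centre.
- brush: Bystander: brush with wooden handle and grey head lying on the bench (-y side). Origin at the underside's centre.
- tape_roll: Bystander: yellow roll-shaped ring, 90 mm across, 24 mm high. Origin at the underside's centre.

How it is judged:
On the way, in this order (a step that is already met when the one before it is completed fails the run):
1. Yellow stud pressed fully down, those after it still standing (value of joint cap_yellow above 0.0065 m and value of joint each of cap_blue, cap_red, cap_green below 0.004 m), for 0.1 s.
2. Blue stud pressed fully down, those after it still standing (value of joint each of cap_yellow, cap_blue above 0.0065 m and value of joint each of cap_red, cap_green below 0.004 m), for 0.1 s.
3. Red stud pressed fully down, those after it still standing (value of joint each of cap_yellow, cap_blue, cap_red above 0.0065 m and value of joint cap_green below 0.004 m), for 0.1 s.
At the end, for the whole second after the job is handed in: The yellow, blue and red studs are at least 6.5 mm down (8 mm is fully down), the green one less than 4 mm down and not pulled up, and the bystanders are at rest within 20 mm of where they started (all of step 3 and value of joint cap_green above -0.002 m and distance of each of sanding_block, glue_bottle, offcut, mug, hammer, brush, tape_roll from where it was at the start of the episode below 0.02 m and linear speed of each of sanding_block, glue_bottle, offcut, mug, hammer, brush, tape_roll below 0.03 m/s); the robot touches nothing.
It fails at once if a stud is pressed in before the one it should follow (down more than 4 mm while that one is less than 5.5 mm down) ((value of joint cap_blue above 0.004 m and value of joint cap_yellow below 0.0055 m) or (value of joint cap_red above 0.004 m and value of joint cap_blue below 0.0055 m)).
It fails at once if the green stud is pressed in (more than 4 mm down), or any stud is pulled up (more than 2 mm) (value of joint cap_green above 0.004 m or value of joint any of cap_yellow, cap_blue, cap_red, cap_green below -0.002 m).
It fails at once if a stud is pressed hard (over 22 N) (contact force between any of stud_yellow, stud_blue, stud_red, stud_green and anything else above 22 N).
It fails at once if the robot leans on the lantern's panels (over 8 N) (contact force between any of the fingers, the arm and lantern above 8 N).
It fails at once if a bystander is moved more than 20 mm, picked up or tipped over (distance of any of sanding_block, glue_bottle, offcut, mug, hammer, brush, tape_roll from where it was at the start of the episode above 0.02 m or angle between any of sanding_block, glue_bottle, offcut, mug, hammer, brush, tape_roll's own z axis and vertical above 0.4 rad).
It also fails if it takes over 45 s, if anything falls off the work surface, if the arm or the gripper's body presses on something with over 40 N, if the wrist force passes 120 N, or if a joint passes its speed limit or range.

### The arm

A 6-joint arm with a two-finger parallel gripper is mounted at the origin on the work surface. World frame = base frame: x ahead of the robot, y to its left, z up, the work surface at z = 0. Lengths are in m, angles in rad, forces in N, time in s.
With the tool pointing down it reaches from about 0.325 to 0.775 m from the base axis. Payload 5.5 kg.
Tool frame: the origin (TCP) lies midway between the tips of the shut fingers; the grasp point (between the pads) lies 19 mm behind it; z points along the fingers, y is the line along which they close (so a half turn about z gives the same grasp; the last joint's range is limited). The gripper opens to 88 mm and grips with 3 to 60 N. Pads are 20 mm wide; open, the fingers measure 115 mm over their backs; the gripper's body (75 mm by 178 mm) begins 61 mm behind the grasp point.
Start: joints at [1.257, 0.091, 1.231, -0, 1.82, -0.057], TCP at [0.152, 0.58, 0.223] pointing down, gripper open.
Joint ranges: [-2.87, 2.87], [-0.86, 2.18], [0.17, 2.46], [-1.51, 4.65], [0.06, 2.69], [-2.65, 2.65]. Speed limits (rad/s): [2.57, 2.57, 3.01, 3.14, 3.14, 3.14].

### API

Orientations are given as a rotation vector (axis times angle).
In Python, from workcell import * gives the robot as it stands. The module is installed in compiled form; this text tells all that it offers.
- The arm moves only by the shell command python3 -m inch 'ROWS' [FORCE]. ROWS is JSON, a list of rows, each an object of numbers: "gripper": the closure, from -1 (fully open) to 1 (shut); "tx", "ty", "tz": the shift along the tool's x, y, z scaled (see below); "yaw": the turn about the tool's z scaled (see below). In form: [{"gripper": .., "tx": .., "ty": .., "tz": .., "yaw": ..}, ...]. A call has 1 to 5 rows; each row is the pose to reach, as a shift and turn from the pose commanded when the call began, along the tool's axes at that moment; what a row does not reach only later rows make up. The controller multiplies each number of a shift by 0.5 m and each number of a turn by 90 degrees. A row lasts 1/12 s, in which the tool goes at most 41.7 mm and 7.16 degrees, less where a joint would pass 70% of its speed; a pose out of reach is approached as far as the arm can. A call with a number of a shift or a turn outside -1 to 1 is refused whole. A call with a gripper value outside its range is refused whole. The fingers move at their own pace and stop on an object; FORCE is the grip in N (left out, the last holds). Time passes only in rows, so rows that repeat a pose let the fingers close. It gives the time, the measured TCP pose, the force, the opening and the grip force at its end, in the units of the state.
- get_obs(): the state, without advancing time (a new reading comes with each control period).
- get_image(name): name is "scene" or "top" or "wrist"; returns the picture (384x512x3 uint8, red, green, blue); there is no depth.
- camera_info(name): a dict with "fov_y" (degrees; the focal length in pixels is half the picture's height over the tangent of half this angle, whatever the lens; pixels are square), "cx", "cy" (the principal point, pixels), "R" (3x3) and "t" (3): a world point X has camera coordinates R X + t; the wrist camera has in their place "hand_eye" (4x4, takes a point from camera to tool coordinates, whose origin is the TCP and whose axes are the flange's). Camera axes: x right, y down, z forward; pixel columns grow to the right and rows downward; lengths in m; the calibration is good to about 2 mm. A picture is of the moment at which its call begins: read the wrist's pose just before it. camera_info takes no time and is no camera call.
- hand_in(): hands the job in; it is judged then, once.
The state is a dict: "clock": time; "q": joint angles; "joint_velocities": joint speeds; "effort": joint torques, N m; "eef_pos": TCP position; "tcp_rot": TCP orientation; "ft_force": force on the tool from outside, world axes, zero at the start; "wrist_torque": the same for the moment, N m; "finger_gap": finger opening in m; "finger_force": force on a finger pad.
Only numpy, scipy, OpenCV 4.12 (cv2) and the standard library are available. Lean on these libraries where they do the work, as an engineer would, in place of code of your own. Each camera call takes 0.05 s, during which the arm holds its last target. There are 200 camera calls.

## Working session

There is one attempt and no reset: what is moved stays moved. The work goes in short steps, Python scripts to look and compute and a shell command to move; the robot and the scene stay as the last step left them, time stands still between calls to the robot, and variables do not carry over. Pictures are saved under pics/ and viewed, at most 10 in all, crops included, and the job is handed in when it is done.

```bash
mkdir -p pics; python3 - <<'E'
from workcell import *
import cv2,numpy as np
o=get_obs();print(o)
for n in("scene","top"):
    im=get_image(n);cv2.imwrite(f"pics/{n}0.png",im[...,::-1]);c=camera_info(n);print(n,c)
print(camera_info("wrist"))
E
```

```text
{'clock': 0.0, 'q': array([ 1.25729941e+00,  9.18355876e-02,  1.23187749e+00, -3.05041293e-05,
        1.81980717e+00, -5.66900835e-02]), 'joint_velocities': array([-0.0011407 ,  0.00215964,  0.00104754, -0.00012902,  0.00168973,
       -0.00048594]), 'effort': array([ 1.09237175e-03, -4.46462631e+01, -4.06449437e+01,  6.99351495e-02,
        2.95895326e-02, -1.80741308e-04]), 'eef_pos': array([0.15230881, 0.58003452, 0.22152556]), 'tcp_rot': array([-4.02253441e-01, -3.11540389e+00,  2.98438510e-03]), 'ft_force': array([-0.99669796, -0.03617733, -0.08786923]), 'wrist_torque': array([-0.03609037,  0.06146726,  0.00621221]), 'finger_force': 0.0, 'finger_gap': 0.08754169172070536}
scene {'fov_y': 57.8707372572024, 'cx': 253.7291430628455, 'cy': 194.4472075487211, 'R': array([[-0.67735756,  0.73559258, -0.00950186],
       [ 0.47269746,  0.42530565, -0.77179804],
       [-0.56368771, -0.52727475, -0.63579675]]), 't': array([ 0.34762673, -0.14145366,  1.39262958])}
top {'fov_y': 51.40273211427414, 'cx': 254.06903723177967, 'cy': 182.24884252390405, 'R': array([[ 0.00255132, -0.99996394,  0.00810037],
       [-0.99313328, -0.00348116, -0.1169366 ],
       [ 0.11696058, -0.00774641, -0.99310635]]), 't': array([7.99285736e-04, 5.44209039e-01, 1.20515336e+00])}
{'fov_y': 58.188072313299166, 'cx': 257.5629036785967, 'cy': 186.7263199558244, 'hand_eye': array([[ 3.02874107e-04, -9.61575835e-01, -2.74539289e-01,
         7.43151201e-02],
       [ 9.99999753e-01,  4.65153335e-04, -5.25994566e-04,
        -7.04837176e-04],
       [ 6.33486530e-04, -2.74539062e-01,  9.61575739e-01,
        -1.61865920e-01],
       [ 0.00000000e+00,  0.00000000e+00,  0.00000000e+00,
         1.00000000e+00]])}
```

View pics/scene0.png

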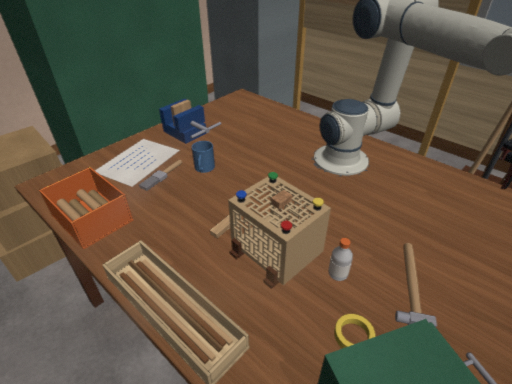

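View pics/top0.png

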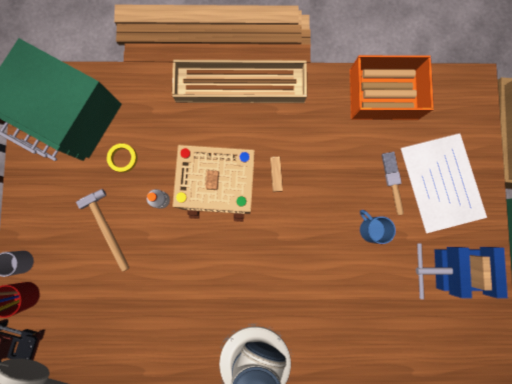

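The top view shows yellow (181,198), blue (244,157), red (185,153) and green (241,201), with the sanding block at (212,180). In the scene view they are yellow (318,203), blue (241,196), red (287,227) and green (273,177). Next I'll refine the centroids by colour and triangulate.

```bash
cat > h.py <<'E'
import cv2,numpy as np
from workcell import *
HUE={"yellow":(22,38),"blue":(105,128),"red":(172,188),"green":(55,90)}
def K(c):
    f=192/np.tan(np.radians(c["fov_y"]/2)); return np.array([[f,0,c["cx"]],[0,f,c["cy"]],[0,0,1]])
def blob(im,col,guess,r):
    h=cv2.cvtColor(im,cv2.COLOR_RGB2HSV).astype(int); lo,hi=HUE[col]; hh=h[...,0]
    m=(((hh>=lo)&(hh<=hi))|((hh+180>=lo)&(hh+180<=hi)))&(h[...,1]>150)&(h[...,2]>60)
    yy,xx=np.mgrid[:384,:512]; m&=np.hypot(xx-guess[0],yy-guess[1])<r
    n,l,s,c=cv2.connectedComponentsWithStats(m.astype(np.uint8)); i=1+s[1:,4].argmax()
    return c[i],s[i]
def P(c): return K(c)@np.c_[c["R"],c["t"]]
def tri(Ps,uvs):
    A=np.vstack([np.vstack([u*p[2]-p[0],v*p[2]-p[1]]) for p,(u,v) in zip(Ps,uvs)])
    X=np.linalg.svd(A)[2][-1]; return X[:3]/X[3]
E
python3 - <<'E'
from h import *
g={"yellow":((318,203),(181,198)),"blue":((241,196),(244,157)),"red":((287,227),(185,153)),"green":((273,177),(241,201))}
im={n:cv2.imread(f"pics/{n}0.png")[...,::-1].copy() for n in("scene","top")}
Ps=[P(camera_info(n)) for n in("scene","top")]
for k,(a,b) in g.items():
    s,sa=blob(im["scene"],k,a,9);t,ta=blob(im["top"],k,b,9)
    X=tri(Ps,[s,t]); print(k,s.round(1),sa[2:],t.round(1),ta[2:],X.round(4))
E
```

```text
yellow [317.8 201.4] [10  8 66] [181.  196.8] [11 11 82] [0.4846 0.1984 0.1997]
blue [241.  194.2] [ 9  8 53] [244.  156.5] [ 9  8 58] [0.5943 0.0313 0.199 ]
red [286.1 225. ] [11 11 87] [184.8 152.7] [10 10 78] [0.6044 0.1911 0.198 ]
green [270. 177.] [1 1 1] [240.9 200.7] [ 9  8 51] [0.4771 0.0366 0.1927]
```

```bash
python3 -m inch '[{"gripper":1,"tx":0,"ty":0,"tz":-0.22,"yaw":0},{"gripper":1,"tx":0,"ty":0,"tz":-0.22,"yaw":0},{"gripper":1,"tx":0,"ty":0,"tz":-0.22,"yaw":0},{"gripper":1,"tx":0,"ty":0,"tz":-0.22,"yaw":0}]' 20
python3 -m inch '[{"gripper":1,"tx":-0.33,"ty":-0.234,"tz":0,"yaw":0},{"gripper":1,"tx":-0.33,"ty":-0.234,"tz":0,"yaw":0},{"gripper":1,"tx":-0.33,"ty":-0.234,"tz":0,"yaw":0},{"gripper":1,"tx":-0.33,"ty":-0.234,"tz":0,"yaw":0},{"gripper":1,"tx":-0.33,"ty":-0.234,"tz":0,"yaw":0}]'
```

```text
clock: 0.43
eef_pos: [0.1526, 0.5809, 0.3401]
tcp_rot: [0.402, 3.114, 0.016]
ft_force: [-0.2, -0.8, 0.8]
finger_gap: 0.0649
finger_force: 0.0
clock: 0.85
eef_pos: [0.2833, 0.4233, 0.3317]
tcp_rot: [-0.403, -3.115, 0.002]
ft_force: [0.5, -0.5, 0.3]
finger_gap: 0.0314
finger_force: 0.0
```

```bash
python3 -m inch '[{"gripper":1,"tx":-0.33,"ty":-0.234,"tz":0,"yaw":0},{"gripper":1,"tx":-0.33,"ty":-0.234,"tz":0,"yaw":0},{"gripper":1,"tx":-0.33,"ty":-0.234,"tz":0,"yaw":0},{"gripper":1,"tx":-0.33,"ty":-0.234,"tz":0,"yaw":0},{"gripper":1,"tx":-0.33,"ty":-0.234,"tz":0,"yaw":0}]'
python3 -m inch '[{"gripper":1,"tx":-0.33,"ty":-0.234,"tz":0,"yaw":0},{"gripper":1,"tx":-0.33,"ty":-0.234,"tz":0,"yaw":0},{"gripper":1,"tx":-0.33,"ty":-0.234,"tz":0,"yaw":0},{"gripper":1,"tx":-0.33,"ty":-0.234,"tz":0,"yaw":0},{"gripper":1,"tx":-0.33,"ty":-0.234,"tz":0,"yaw":0}]'
python3 -m inch '[{"gripper":1,"tx":0,"ty":0,"tz":0,"yaw":0},{"gripper":1,"tx":0,"ty":0,"tz":0,"yaw":0},{"gripper":1,"tx":0,"ty":0,"tz":0,"yaw":0},{"gripper":1,"tx":0,"ty":0,"tz":0,"yaw":0}]'
python3 - <<'E'
from h import *
o=get_obs();im=get_image("wrist");cv2.imwrite("pics/w1.png",im[...,::-1]);np.savez("w1",p=o["eef_pos"],r=o["tcp_rot"]);print(o["eef_pos"],o["tcp_rot"],o["finger_gap"],o["ft_force"])
E
```

```text
clock: 1.27
eef_pos: [0.4133, 0.2679, 0.3317]
tcp_rot: [-0.404, -3.115, 0.002]
ft_force: [-0.1, -0.6, 0.9]
finger_gap: 0.0007
finger_force: 0.0
clock: 1.68
eef_pos: [0.5432, 0.1127, 0.3313]
tcp_rot: [-0.404, -3.114, 0.001]
ft_force: [0.8, 0.8, 0.0]
finger_gap: 0.0003
finger_force: 0.0
clock: 2.02
eef_pos: [0.5414, 0.1162, 0.3327]
tcp_rot: [-0.4, -3.116, -0.001]
ft_force: [-0.4, 0.6, 0.6]
finger_gap: 0.0002
finger_force: 0.0
[0.54136213 0.1162062  0.33269303] [-3.99963079e-01 -3.11588535e+00 -5.11532628e-04] 0.0001769932068330235 [-0.36784258  0.56054264  0.55487809]
```

View pics/w1.png

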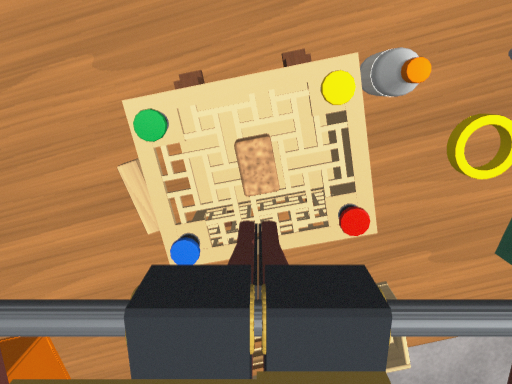

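The wrist view shows all four studs: yellow (339,87), red (355,221), blue (185,250) and green (150,125). The gripper is shut and its tips are visible at (258,225). I'll move above yellow for a second view and triangulate.

```bash
python3 -m inch '[{"gripper":1,"tx":0.152,"ty":0.13,"tz":0.1,"yaw":0},{"gripper":1,"tx":0.152,"ty":0.13,"tz":0.1,"yaw":0},{"gripper":1,"tx":0.152,"ty":0.13,"tz":0.1,"yaw":0},{"gripper":1,"tx":0.152,"ty":0.13,"tz":0.1,"yaw":0},{"gripper":1,"tx":0.152,"ty":0.13,"tz":0.1,"yaw":0}]'
python3 -m inch '[{"gripper":1,"tx":0,"ty":0,"tz":0,"yaw":0},{"gripper":1,"tx":0,"ty":0,"tz":0,"yaw":0},{"gripper":1,"tx":0,"ty":0,"tz":0,"yaw":0}]'
python3 - <<'E'
from h import *
from scipy.spatial.transform import Rotation as Ro
o=get_obs();im2=get_image("wrist");cv2.imwrite("pics/w2.png",im2[...,::-1]);print(o["eef_pos"],o["tcp_rot"])
c=camera_info("wrist");H=np.array(c["hand_eye"])
def PW(p,r):
    T=np.eye(4);T[:3,:3]=Ro.from_rotvec(r).as_matrix();T[:3,3]=p
    return K(c)@np.linalg.inv(T@H)[:3]
d=np.load("w1.npz");P1=PW(d["p"],d["r"]);P2=PW(o["eef_pos"],o["tcp_rot"])
im1=cv2.imread("pics/w1.png")[...,::-1].copy()
g={"yellow":(339,87),"blue":(185,250),"red":(355,221),"green":(150,125)}
X0={"yellow":[.4846,.1984,.2],"blue":[.5943,.0313,.2],"red":[.6044,.1911,.2],"green":[.477,.0366,.2]}
st,tt={"yellow":(317.8,201.4),"blue":(241,194.2),"red":(286.1,225.)},{"yellow":(181,196.8),"blue":(244,156.5),"red":(184.8,152.7),"green":(240.9,200.7)}
Pt=P(camera_info("top"));Ps=P(camera_info("scene"))
for k in g:
    a,sa=blob(im1,k,g[k],28); y=P2@np.r_[X0[k],1];y=y[:2]/y[2]
    print(k,a.round(1),sa[2:],"w1+top",tri([P1,Pt],[a,tt[k]]).round(4),end=" ")
    try:
        b,sb=blob(im2,k,y,45);print(b.round(1),sb[:5],"w1w2",tri([P1,P2],[a,b]).round(4),end=" ")
    except Exception as e: print("not in w2",y.round(),end=" ")
    if k in st: print("w1+scene",tri([P1,Ps],[a,st[k]]).round(4),end="")
    print()
E
```

```text
clock: 2.48
eef_pos: [0.4834, 0.199, 0.2825]
tcp_rot: [-0.395, -3.116, 0.0]
ft_force: [0.4, 0.2, 0.1]
finger_gap: 0.0004
finger_force: 0.0
clock: 2.73
eef_pos: [0.4856, 0.1968, 0.2836]
tcp_rot: [0.404, 3.114, 0.001]
ft_force: [-0.3, -0.2, 0.0]
finger_gap: 0.0005
finger_force: 0.0
[0.48562807 0.19678215 0.28356836] [4.03526920e-01 3.11410174e+00 7.69575042e-04]
yellow [337.8  87.2] [ 35  35 943] w1+top [0.4852 0.1991 0.195 ] [260.1 191. ] [ 242  173   38   37 1089] w1w2 [0.4851 0.198  0.2001] w1+scene [0.4848 0.1984 0.1999]
blue [184.9 251.4] [ 30  29 653] w1+top [0.5942 0.0311 0.2003] [104.8 355.7] [ 88 340  34  32 800] w1w2 [0.5948 0.0308 0.1992] w1+scene [0.5945 0.0313 0.1993]
red [354.1 220.9] [ 31  29 717] w1+top [0.6038 0.1903 0.2009] not in w2 [288. 325.] w1+scene [0.6048 0.1908 0.1983]
green [149.9 124.8] [ 33  32 821] w1+top [0.4749 0.0387 0.1999] [ 56.1 229.1] [  37  213   39   34 1038] w1w2 [0.4751 0.0383 0.199 ]
```

View pics/w2.png

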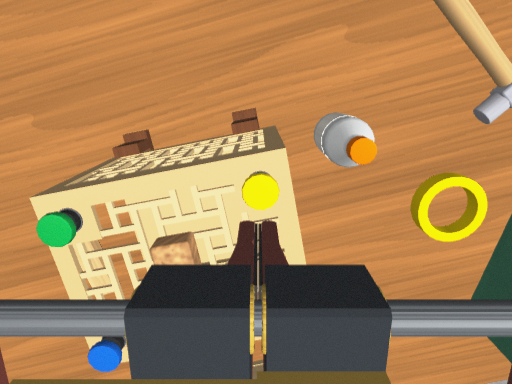

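The second view confirms yellow at (260,191), just ahead of the fingertips; triangulation puts it at (0.485, 0.198, 0.200). I'll start down.

```bash
python3 -m inch '[{"gripper":1,"tx":0.001,"ty":0.002,"tz":0.06,"yaw":0},{"gripper":1,"tx":0.001,"ty":0.002,"tz":0.11,"yaw":0},{"gripper":1,"tx":0.001,"ty":0.002,"tz":0.136,"yaw":0},{"gripper":1,"tx":0.001,"ty":0.002,"tz":0.136,"yaw":0},{"gripper":1,"tx":0.001,"ty":0.002,"tz":0.136,"yaw":0}]'
python3 -m inch '[{"gripper":1,"tx":0,"ty":0,"tz":0.004,"yaw":0},{"gripper":1,"tx":0,"ty":0,"tz":0.008,"yaw":0},{"gripper":1,"tx":0,"ty":0,"tz":0.012,"yaw":0},{"gripper":1,"tx":0,"ty":0,"tz":0.016,"yaw":0},{"gripper":1,"tx":0,"ty":0,"tz":0.016,"yaw":0}]'
```

```text
clock: 3.2
eef_pos: [0.4849, 0.1978, 0.2144]
tcp_rot: [-0.404, -3.114, 0.001]
ft_force: [0.3, -0.4, 0.3]
finger_gap: 0.0004
finger_force: 0.0
clock: 3.62
eef_pos: [0.4848, 0.1984, 0.2066]
tcp_rot: [0.402, 3.116, 0.0]
ft_force: [0.1, -0.3, -0.6]
finger_gap: 0.0006
finger_force: 0.0
```

Free space so far. I'll continue in 4 mm steps.

```bash
python3 -m inch '[{"gripper":1,"tx":0,"ty":0,"tz":0.004,"yaw":0},{"gripper":1,"tx":0,"ty":0,"tz":0.008,"yaw":0},{"gripper":1,"tx":0,"ty":0,"tz":0.008,"yaw":0}]'
python3 -m inch '[{"gripper":1,"tx":0,"ty":0,"tz":0.004,"yaw":0},{"gripper":1,"tx":0,"ty":0,"tz":0.008,"yaw":0},{"gripper":1,"tx":0,"ty":0,"tz":0.008,"yaw":0}]'
```

```text
clock: 3.87
eef_pos: [0.4849, 0.1985, 0.2027]
tcp_rot: [0.402, 3.115, 0.0]
ft_force: [0.3, -0.0, 1.6]
finger_gap: 0.0006
finger_force: 1.2
clock: 4.12
eef_pos: [0.4849, 0.1985, 0.1985]
tcp_rot: [0.402, 3.115, 0.0]
ft_force: [0.6, 1.0, 2.7]
finger_gap: 0.0003
finger_force: 1.4
```

```bash
python3 -m inch '[{"gripper":1,"tx":0,"ty":0,"tz":0.003,"yaw":0},{"gripper":1,"tx":0,"ty":0,"tz":0.005,"yaw":0},{"gripper":1,"tx":0,"ty":0,"tz":0.005,"yaw":0}]'
```

```text
clock: 4.37
eef_pos: [0.4849, 0.1985, 0.196]
tcp_rot: [0.402, 3.116, 0.0]
ft_force: [0.8, 0.5, 3.2]
finger_gap: 0.0005
finger_force: 1.4
```

```bash
python3 -m inch '[{"gripper":1,"tx":0,"ty":0,"tz":0.002,"yaw":0},{"gripper":1,"tx":0,"ty":0,"tz":0.002,"yaw":0},{"gripper":1,"tx":0,"ty":0,"tz":0.002,"yaw":0}]'
```

```text
clock: 4.62
eef_pos: [0.4849, 0.1984, 0.1951]
tcp_rot: [0.402, 3.116, 0.0]
ft_force: [0.9, 0.3, 2.6]
finger_gap: 0.0006
finger_force: 1.4
```

```bash
python3 -m inch '[{"gripper":1,"tx":0,"ty":0,"tz":0.003,"yaw":0},{"gripper":1,"tx":0,"ty":0,"tz":0.003,"yaw":0},{"gripper":1,"tx":0,"ty":0,"tz":0.003,"yaw":0}]'
```

```text
clock: 4.87
eef_pos: [0.4849, 0.1985, 0.1941]
tcp_rot: [0.402, 3.115, 0.001]
ft_force: [-0.7, -0.0, 5.0]
finger_gap: 0.0005
finger_force: 2.6
```

```bash
python3 -m inch '[{"gripper":1,"tx":0,"ty":0,"tz":0.003,"yaw":0},{"gripper":1,"tx":0,"ty":0,"tz":0.003,"yaw":0},{"gripper":1,"tx":0,"ty":0,"tz":0.003,"yaw":0}]'
```

```text
clock: 5.12
eef_pos: [0.4849, 0.1985, 0.1932]
tcp_rot: [0.402, 3.114, 0.001]
ft_force: [-0.2, 0.1, 6.7]
finger_gap: 0.0006
finger_force: 3.6
```

The force climbed about 2 N over the last mm, which is the washer, so yellow is down. I'll retreat, move above blue and check.

```bash
python3 -m inch '[{"gripper":1,"tx":0,"ty":0,"tz":-0.03,"yaw":0},{"gripper":1,"tx":0,"ty":0,"tz":-0.1,"yaw":0},{"gripper":1,"tx":0,"ty":0,"tz":-0.12,"yaw":0},{"gripper":1,"tx":0,"ty":0,"tz":-0.12,"yaw":0}]'
python3 -m inch '[{"gripper":1,"tx":-0.297,"ty":-0.268,"tz":0,"yaw":0},{"gripper":1,"tx":-0.297,"ty":-0.268,"tz":0,"yaw":0},{"gripper":1,"tx":-0.297,"ty":-0.268,"tz":0,"yaw":0},{"gripper":1,"tx":-0.297,"ty":-0.268,"tz":0,"yaw":0},{"gripper":1,"tx":-0.297,"ty":-0.268,"tz":0,"yaw":0}]'
python3 -m inch '[{"gripper":1,"tx":0,"ty":0,"tz":0,"yaw":0},{"gripper":1,"tx":0,"ty":0,"tz":0,"yaw":0},{"gripper":1,"tx":0,"ty":0,"tz":0,"yaw":0}]'
python3 - <<'E'
from h import *
im=get_image("wrist");cv2.imwrite("pics/w3.png",im[...,::-1])
E
```

```text
clock: 5.45
eef_pos: [0.4857, 0.1987, 0.2552]
tcp_rot: [0.402, 3.111, 0.003]
ft_force: [0.7, 0.0, 0.5]
finger_gap: 0.0005
finger_force: 0.0
clock: 5.87
eef_pos: [0.595, 0.0284, 0.2493]
tcp_rot: [-0.403, -3.113, 0.002]
ft_force: [0.8, 0.7, -1.1]
finger_gap: 0.0006
finger_force: 0.0
clock: 6.12
eef_pos: [0.5938, 0.0314, 0.2504]
tcp_rot: [-0.402, -3.113, -0.0]
ft_force: [1.1, 1.8, -0.4]
finger_gap: 0.0007
finger_force: 0.0
```

View pics/w3.png

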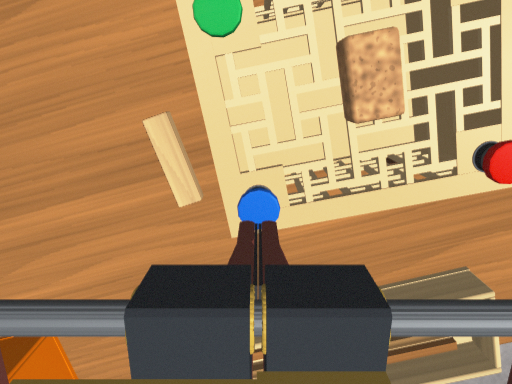

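The wrist view shows blue at (258,207), centred in line with the tips. Down onto blue.

```bash
python3 -m inch '[{"gripper":1,"tx":-0.001,"ty":0,"tz":0.05,"yaw":0},{"gripper":1,"tx":-0.001,"ty":0,"tz":0.08,"yaw":0},{"gripper":1,"tx":-0.001,"ty":0,"tz":0.086,"yaw":0},{"gripper":1,"tx":-0.001,"ty":0,"tz":0.086,"yaw":0}]'
python3 -m inch '[{"gripper":1,"tx":0,"ty":0,"tz":0.005,"yaw":0},{"gripper":1,"tx":0,"ty":0,"tz":0.01,"yaw":0},{"gripper":1,"tx":0,"ty":0,"tz":0.014,"yaw":0},{"gripper":1,"tx":0,"ty":0,"tz":0.016,"yaw":0},{"gripper":1,"tx":0,"ty":0,"tz":0.016,"yaw":0}]'
```

```text
clock: 6.5
eef_pos: [0.5938, 0.0323, 0.2078]
tcp_rot: [-0.399, -3.114, 0.0]
ft_force: [0.4, -0.0, 0.6]
finger_gap: 0.0008
finger_force: 0.0
clock: 6.92
eef_pos: [0.5952, 0.0312, 0.202]
tcp_rot: [0.402, 3.114, 0.001]
ft_force: [0.1, 0.7, 1.9]
finger_gap: 0.0003
finger_force: 1.3
```

```bash
python3 -m inch '[{"gripper":1,"tx":0,"ty":0,"tz":0.004,"yaw":0},{"gripper":1,"tx":0,"ty":0,"tz":0.006,"yaw":0},{"gripper":1,"tx":0,"ty":0,"tz":0.006,"yaw":0}]'
```

```text
clock: 7.17
eef_pos: [0.5952, 0.0312, 0.1983]
tcp_rot: [0.402, 3.115, 0.001]
ft_force: [0.3, 2.6, 2.2]
finger_gap: 0.0006
finger_force: 1.4
```

```bash
python3 -m inch '[{"gripper":1,"tx":0,"ty":0,"tz":0.004,"yaw":0},{"gripper":1,"tx":0,"ty":0,"tz":0.006,"yaw":0},{"gripper":1,"tx":0,"ty":0,"tz":0.006,"yaw":0}]'
```

```text
clock: 7.42
eef_pos: [0.595, 0.031, 0.1949]
tcp_rot: [0.402, 3.115, 0.0]
ft_force: [2.4, 0.3, 3.6]
finger_gap: 0.0011
finger_force: 1.6
```

```bash
python3 -m inch '[{"gripper":1,"tx":0,"ty":0,"tz":0.003,"yaw":0},{"gripper":1,"tx":0,"ty":0,"tz":0.003,"yaw":0},{"gripper":1,"tx":0,"ty":0,"tz":0.003,"yaw":0}]'
```

```text
clock: 7.67
eef_pos: [0.5951, 0.031, 0.1942]
tcp_rot: [0.402, 3.115, 0.0]
ft_force: [1.6, 2.1, 5.5]
finger_gap: 0.0002
finger_force: 2.5
```

```bash
python3 -m inch '[{"gripper":1,"tx":0,"ty":0,"tz":0.003,"yaw":0},{"gripper":1,"tx":0,"ty":0,"tz":0.003,"yaw":0},{"gripper":1,"tx":0,"ty":0,"tz":0.003,"yaw":0}]'
```

```text
clock: 7.92
eef_pos: [0.5951, 0.0311, 0.1933]
tcp_rot: [0.402, 3.114, 0.001]
ft_force: [-0.0, 2.3, 6.8]
finger_gap: 0.0005
finger_force: 3.5
```

Blue is seated, with the same force pattern. Now retreat and move above red at (0.6045, 0.191).

```bash
python3 -m inch '[{"gripper":1,"tx":0,"ty":0,"tz":-0.03,"yaw":0},{"gripper":1,"tx":0,"ty":0,"tz":-0.1,"yaw":0},{"gripper":1,"tx":0,"ty":0,"tz":-0.12,"yaw":0},{"gripper":1,"tx":0,"ty":0,"tz":-0.12,"yaw":0}]'
python3 -m inch '[{"gripper":1,"tx":0.063,"ty":0.314,"tz":0,"yaw":0},{"gripper":1,"tx":0.063,"ty":0.314,"tz":0,"yaw":0},{"gripper":1,"tx":0.063,"ty":0.314,"tz":0,"yaw":0},{"gripper":1,"tx":0.063,"ty":0.314,"tz":0,"yaw":0},{"gripper":1,"tx":0.063,"ty":0.314,"tz":0,"yaw":0}]'
python3 -m inch '[{"gripper":1,"tx":0,"ty":0,"tz":0,"yaw":0},{"gripper":1,"tx":0,"ty":0,"tz":0,"yaw":0},{"gripper":1,"tx":0,"ty":0,"tz":0,"yaw":0}]'
python3 - <<'E'
from h import *
im=get_image("wrist");cv2.imwrite("pics/w4.png",im[...,::-1])
E
```

```text
clock: 8.25
eef_pos: [0.5958, 0.0305, 0.2555]
tcp_rot: [0.402, 3.11, -0.0]
ft_force: [0.0, -0.2, -1.0]
finger_gap: 0.0003
finger_force: 0.0
clock: 8.67
eef_pos: [0.6032, 0.1966, 0.2486]
tcp_rot: [-0.392, -3.113, -0.001]
ft_force: [-0.1, -1.0, -1.1]
finger_gap: 0.0001
finger_force: 0.0
clock: 8.92
eef_pos: [0.6043, 0.1893, 0.2512]
tcp_rot: [-0.405, -3.114, 0.002]
ft_force: [0.1, 0.1, -0.7]
finger_gap: 0.0008
finger_force: 0.0
```

View pics/w4.png

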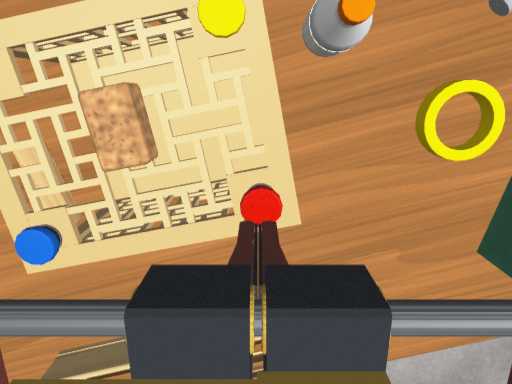

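Red is at (262,206), lined up within about 1.5 mm. Blue at (38,244) and yellow at (221,14) sit low.

```bash
python3 -m inch '[{"gripper":1,"tx":0,"ty":0.003,"tz":0.05,"yaw":0},{"gripper":1,"tx":0,"ty":0.003,"tz":0.08,"yaw":0},{"gripper":1,"tx":0,"ty":0.003,"tz":0.086,"yaw":0},{"gripper":1,"tx":0,"ty":0.003,"tz":0.086,"yaw":0}]'
python3 -m inch '[{"gripper":1,"tx":0,"ty":0,"tz":0.005,"yaw":0},{"gripper":1,"tx":0,"ty":0,"tz":0.01,"yaw":0},{"gripper":1,"tx":0,"ty":0,"tz":0.014,"yaw":0},{"gripper":1,"tx":0,"ty":0,"tz":0.016,"yaw":0},{"gripper":1,"tx":0,"ty":0,"tz":0.016,"yaw":0}]'
```

```text
clock: 9.3
eef_pos: [0.6042, 0.1909, 0.2077]
tcp_rot: [-0.405, -3.113, 0.002]
ft_force: [0.0, 1.1, -0.0]
finger_gap: 0.0004
finger_force: 0.0
clock: 9.72
eef_pos: [0.605, 0.1922, 0.2019]
tcp_rot: [0.402, 3.114, 0.0]
ft_force: [1.1, -0.6, 1.9]
finger_gap: 0.0008
finger_force: 1.1
```

```bash
python3 -m inch '[{"gripper":1,"tx":0,"ty":0,"tz":0.004,"yaw":0},{"gripper":1,"tx":0,"ty":0,"tz":0.006,"yaw":0},{"gripper":1,"tx":0,"ty":0,"tz":0.006,"yaw":0}]'
```

```text
clock: 9.97
eef_pos: [0.605, 0.1922, 0.1984]
tcp_rot: [0.402, 3.115, 0.0]
ft_force: [1.3, -1.5, 2.1]
finger_gap: 0.0001
finger_force: 1.4
```

```bash
python3 -m inch '[{"gripper":1,"tx":0,"ty":0,"tz":0.004,"yaw":0},{"gripper":1,"tx":0,"ty":0,"tz":0.006,"yaw":0},{"gripper":1,"tx":0,"ty":0,"tz":0.006,"yaw":0}]'
```

```text
clock: 10.22
eef_pos: [0.605, 0.1922, 0.195]
tcp_rot: [0.402, 3.115, 0.0]
ft_force: [1.6, -1.4, 3.7]
finger_gap: 0.0004
finger_force: 1.6
```

```bash
python3 -m inch '[{"gripper":1,"tx":0,"ty":0,"tz":0.003,"yaw":0},{"gripper":1,"tx":0,"ty":0,"tz":0.003,"yaw":0},{"gripper":1,"tx":0,"ty":0,"tz":0.003,"yaw":0}]'
python3 -m inch '[{"gripper":1,"tx":0,"ty":0,"tz":0.003,"yaw":0},{"gripper":1,"tx":0,"ty":0,"tz":0.003,"yaw":0},{"gripper":1,"tx":0,"ty":0,"tz":0.003,"yaw":0}]'
```

```text
clock: 10.47
eef_pos: [0.605, 0.1922, 0.1943]
tcp_rot: [0.402, 3.114, 0.0]
ft_force: [1.4, -1.4, 4.2]
finger_gap: 0.0003
finger_force: 2.5
clock: 10.72
eef_pos: [0.605, 0.1922, 0.1934]
tcp_rot: [0.402, 3.114, 0.001]
ft_force: [1.6, -1.7, 6.8]
finger_gap: 0.0004
finger_force: 3.5
```

Red is seated too. I'll retreat to the first viewpoint and check.

```bash
python3 -m inch '[{"gripper":1,"tx":0,"ty":0,"tz":-0.03,"yaw":0},{"gripper":1,"tx":0,"ty":0,"tz":-0.1,"yaw":0},{"gripper":1,"tx":0,"ty":0,"tz":-0.18,"yaw":0},{"gripper":1,"tx":0,"ty":0,"tz":-0.26,"yaw":0},{"gripper":1,"tx":0,"ty":0,"tz":-0.28,"yaw":0}]'
python3 -m inch '[{"gripper":1,"tx":0.085,"ty":-0.18,"tz":0,"yaw":0},{"gripper":1,"tx":0.085,"ty":-0.18,"tz":0,"yaw":0},{"gripper":1,"tx":0.085,"ty":-0.18,"tz":0,"yaw":0},{"gripper":1,"tx":0.085,"ty":-0.18,"tz":0,"yaw":0},{"gripper":1,"tx":0.085,"ty":-0.18,"tz":0,"yaw":0}]'
python3 -m inch '[{"gripper":1,"tx":0,"ty":0,"tz":0,"yaw":0},{"gripper":1,"tx":0,"ty":0,"tz":0,"yaw":0},{"gripper":1,"tx":0,"ty":0,"tz":0,"yaw":0},{"gripper":1,"tx":0,"ty":0,"tz":0,"yaw":0}]'
python3 - <<'E'
from h import *
a=get_image("wrist");s=get_image("scene")
v=cv2.resize(s[130:280,180:380],(400,300),interpolation=cv2.INTER_CUBIC)
s0=cv2.imread("pics/scene0.png")[130:280,180:380]
v0=cv2.resize(s0,(400,300),interpolation=cv2.INTER_CUBIC)
cv2.imwrite("pics/w5.png",a[...,::-1]);cv2.imwrite("pics/s5.png",np.hstack([v0,v[...,::-1]]))
E
```

```text
clock: 11.13
eef_pos: [0.6043, 0.1927, 0.339]
tcp_rot: [0.4, 3.11, 0.005]
ft_force: [-0.7, -0.0, 1.4]
finger_gap: 0.0005
finger_force: 0.0
clock: 11.55
eef_pos: [0.5402, 0.1159, 0.332]
tcp_rot: [-0.403, -3.115, -0.001]
ft_force: [-0.0, 0.3, -0.1]
finger_gap: 0.0002
finger_force: 0.0
clock: 11.88
eef_pos: [0.541, 0.1167, 0.3315]
tcp_rot: [-0.401, -3.115, 0.0]
ft_force: [-0.3, 0.6, -1.4]
finger_gap: 0.0006
finger_force: 0.0
```

View pics/w5.png

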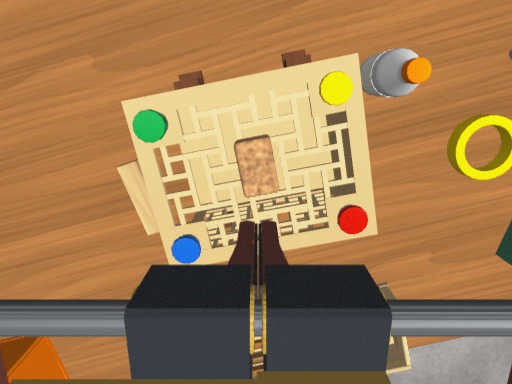

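View pics/s5.png

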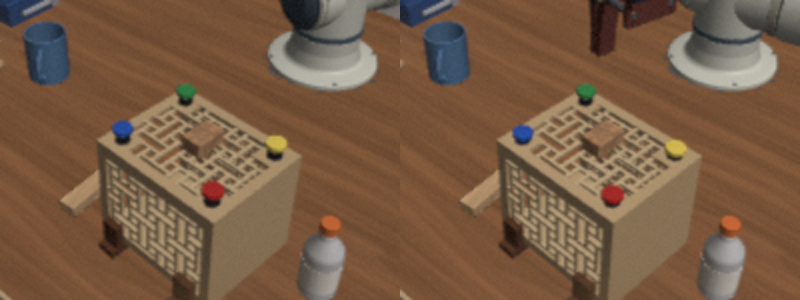

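The before/after crops show yellow (675,149), blue (522,133) and red (612,195) all lower than before. Green (586,91) is still standing, and nothing else has moved. The arm is clear.

```bash
python3 -c "
from workcell import *
print(hand_in())"
```

```text
the job is handed in; nothing more can be done
None
```

I pressed the yellow, blue and red studs down onto their washers in that order, with at most about 7 N measured, left green standing and saw no bystander move in the wrist and scene views, then handed the job in at about 12 s; it returned no verdict.

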